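Cross-lay the second layer of relay cartons

TASK

A small wooden pallet carries a first layer of two long slim cartons with a gap between them. Build the second layer: lay the two loose cartons of that same size flat across them, at right angles, one at each end, its outer long side flush with the ends of the cartons below and its own ends flush with their outer sides. Set them down rather than drop them, and do not push the first layer out of place.

Things in the scene. Friction and masses are not known exactly. Their poses are not given: they have to be found in the camera images.
- carton_a: Stiff brown cardboard carton 140 mm long (x), 40 wide (y), 38 high (z), tape along its top, 0.17 to 0.35 kg; origin at the centre of its underside. Lies loose and flat on the work surface (z = 0) beside the pallet. A shorter, wider carton (85 x 62 x 38 mm) and a flat one (115 x 85 x 22 mm) lie about and are not wanted.
- carton_b: Stiff brown cardboard carton 140 mm long (x), 40 wide (y), 38 high (z), tape along its top, 0.17 to 0.35 kg; origin at the centre of its underside. The other loose one, flat on the work surface (z = 0); interchangeable with carton_a.
- base_a: Stiff brown cardboard carton 140 mm long (x), 40 wide (y), 38 high (z), tape along its top, 0.17 to 0.35 kg; origin at the centre of its underside. First layer, loose on a fixed slatted grey wooden pallet 160 x 160 mm whose deck is 24 mm above the work surface, so its top is at 62 mm. base_b lies parallel on its -y side, centres 100 mm apart, ends level: the two fill a 140 mm square.
- base_b: Stiff brown cardboard carton 140 mm long (x), 40 wide (y), 38 high (z), tape along its top, 0.17 to 0.35 kg; origin at the centre of its underside. First layer, loose on the pallet, parallel to base_a. The second layer fills the same 140 mm square: lengths along base_a's y, centres 50 mm either side of the square's middle along base_a's x, undersides on the tops of base_a and base_b.
Not all that is in view belongs to the job. Leave any green or pink look-alike of the carton_a alone.

How it is judged:
By the outcome, as a careful person would: the job done as asked, in the order asked, and still so for the second after the job is handed in, with the robot touching nothing.
It also fails if it takes over 58 s, if anything falls off the work surface, if the arm or the gripper's body presses on something with over 40 N, if the wrist force passes 120 N, or if a joint passes its speed limit or range.

ROBOT

A 6-joint arm with a two-finger parallel gripper is mounted at the origin on the work surface. World frame = base frame: x ahead of the robot, y to its left, z up, the work surface at z = 0. Lengths are in m, angles in rad, forces in N, time in s.
With the tool pointing down it reaches from about 0.225 to 0.875 m from the base axis. Payload 3.4 kg.
Tool frame: the origin (TCP) lies midway between the tips of the shut fingers; the grasp point (between the pads) lies 19 mm behind it; z points along the fingers, y is the direction in which the jaws open and shut (so a half turn about z gives the same grasp; the last joint's range is limited). The gripper opens to 85 mm and grips with 20 to 120 N. Pads are 22 mm wide; open, the fingers measure 114 mm over their backs; the gripper's body (76 mm by 85 mm) begins 54 mm behind the grasp point. The pads swing forward as they close: fully open they stand 13 mm farther back than shut.
Start: joints at [1.125, 0.276, 1.505, -0, 1.361, -0.121], TCP at [0.184, 0.545, 0.231] pointing down, gripper open.
Joint ranges: [-2.89, 2.89], [-0.75, 2.08], [0.22, 2.7], [-1.18, 4.32], [0.11, 2.71], [-2.7, 2.7]. Speed limits (rad/s): [2.57, 2.57, 3.14, 3.14, 3.14, 3.14].

INTERFACE

Orientations are given as a rotation vector (axis times angle).
In Python, from cell import bot, capture gives the robot as it stands.
- The arm moves only by the tool carry_out, never from a script. Its argument "plan" is one flat list of numbers, 7 for each row, row after row: the turn, a rotation vector about the tool's x, y, z in rad, then the shift along the tool's x, y, z in mm, then the opening, from -1 (shut) to 1 (fully open), so that 0 is half open. In form: [rx, ry, rz, x, y, z, grip, rx, ry, rz, x, y, z, grip, ...]. A call has 1 to 20 rows; each row is the pose to reach, as a shift and turn from the pose measured when the call began, along the tool's axes at that moment; what a row does not reach only later rows make up. A row lasts 1/12 s, in which the tool goes at most 41.7 mm and 7.16 degrees, less where a joint would pass 70% of its speed; a pose out of reach is approached as far as the arm can. A call with a gripper value outside its range is refused whole. The fingers move at their own pace and stop on an object; "squeeze" is the grip in N (left out, the last holds). Time passes only in rows, so rows that repeat a pose let the fingers close. It gives the time, the measured TCP pose, the force and the opening at its end, in the units of the state.
- bot.state(): the state, without advancing time (a new reading comes with each control period).
- capture(name): name is "side" or "top"; returns a dict with "frame" (400x640x3 uint8, red, green, blue), "fov_y" (degrees; the focal length in pixels is half the picture's height over the tangent of half this angle, whatever the lens; pixels are square), "cx", "cy" (the principal point, pixels), "R" (3x3) and "t" (3): a world point X has camera coordinates R X + t. Camera axes: x right, y down, z forward; pixel columns grow to the right and rows downward; lengths in m; the calibration is good to about 2 mm. A picture is of the moment at which its call begins. There is no depth.
- bot.job_done(): hands the job in, once; it reports no verdict.
The state is a dict: "time_s": time; "q": joint angles; "joint_vel": joint speeds; "effort": joint torques, N m; "ee_pos": TCP position; "ee_rot": TCP orientation; "ft_force": force on the tool from outside, world axes, zero at the start; "wrist_torque": the same for the moment, N m; "grip_width": opening from 0.0 (shut) to 1.0 (fully open).
Only numpy, scipy, OpenCV 4.12 (cv2) and the standard library are available. Lean on these libraries where they do the work, as an engineer would, in place of code of your own. Each camera call takes 0.05 s, during which the arm holds its last target. There are 200 camera calls.

## Working session

There is one attempt and no reset: what is moved stays moved. The work goes in short steps, Python scripts to look and compute and a tool call to move; the robot and the scene stay as the last step left them, time stands still between calls to the robot, and variables do not carry over. Pictures are saved under pics/ and viewed, about 8 in all and at most 12, crops included, and the job is handed in when it is done.

Besides the shell and the picture viewer there is one more tool, called after "Emit:" as a command line: name --argument value ..., lists and objects as JSON in quotes. carry_out: Moves the arm, as the interface text tells. Its arguments: {"type":"object","properties":{"plan":{"type":"array"},"squeeze":{"type":"number"}},"required":["plan"]}

```bash
ls; mkdir -p pics; python3 - <<'E'
from cell import bot,capture
import cv2,numpy as np
for n in("top","side"):
    c=capture(n); cv2.imwrite(f"pics/{n}0.png",c["frame"][:,:,::-1]); np.savez(f"{n}0.npz",**c)
    print(n,c["fov_y"],c["cx"],c["cy"],np.round(c["R"],4).tolist(),np.round(c["t"],4).tolist())
s=bot.state();print({k:np.round(v,3).tolist() for k,v in s.items()})
E
```

```text
pics
top 45.681357461067286 322.95868687438303 203.7155858300646 [[-0.0035, -0.9998, -0.0175], [-0.9976, 0.0047, -0.0691], [0.0692, 0.0172, -0.9975]] [0.1311, 0.4065, 1.1526]
side 44.092256491908316 321.00490323468324 196.95784509792063 [[0.8884, -0.4591, -0.0013], [-0.3352, -0.6467, -0.6851], [0.3137, 0.6091, -0.7284]] [-0.3257, 0.2503, 1.2197]
{'time_s': 0.1, 'q': [1.125, 0.277, 1.506, -0.0, 1.361, -0.121], 'joint_vel': [-0.001, -0.003, -0.002, 0.0, -0.001, 0.0], 'effort': [0.001, -41.77, -24.64, 0.0, 0.006, -0.0], 'ee_pos': [0.183, 0.545, 0.231], 'ee_rot': [-0.508, -3.1, 0.002], 'ft_force': [-0.245, -0.341, -0.286], 'wrist_torque': [0.016, -0.024, -0.024], 'grip_width': 0.999}
```

View pics/top0.png

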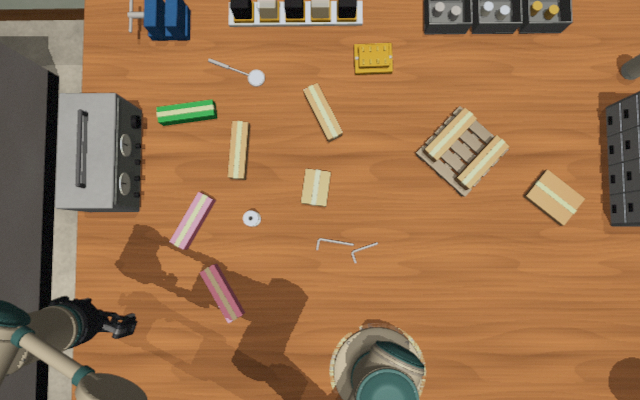

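View pics/side0.png

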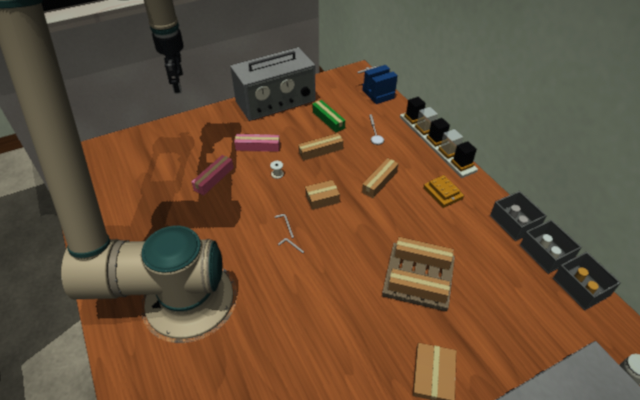

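Top view: the brown cartons at (239,150) and (322,112) are long and slim (about 58 px), so they fit carton_a and carton_b. Not wanted are the short one at (316,187), the flat one at (555,197), the green one at (186,111) and the pinks at (191,220) and (222,293). The pallet with its two base cartons is at (462,150). I'll confirm with one enlarged crop and measure.

```bash
cat > h.py <<'E'
import numpy as np,cv2
def ray(c,uv,z):
    f=200/np.tan(np.radians(float(c["fov_y"]))/2); R=c["R"];t=c["t"]
    uv=np.atleast_2d(uv).astype(float)
    d=np.c_[(uv[:,0]-c["cx"])/f,(uv[:,1]-c["cy"])/f,np.ones(len(uv))]@R
    o=-R.T@t; s=(z-o[2])/d[:,2]; return (o+d*s[:,None])[:,:2]
def proj(c,X):
    f=200/np.tan(np.radians(float(c["fov_y"]))/2)
    p=np.atleast_2d(X)@c["R"].T+c["t"]; return np.c_[f*p[:,0]/p[:,2]+c["cx"],f*p[:,1]/p[:,2]+c["cy"]]
E
python3 - <<'E'
import numpy as np,cv2
from h import *
c=dict(np.load("top0.npz")); im=c["frame"][:,:,::-1].copy()
hsv=cv2.cvtColor(im,cv2.COLOR_BGR2HSV)
for p in [(232,150),(239,150),(245,150),(322,112),(445,130),(452,133),(484,160),(200,180),(470,150)]: print(p,hsv[p[1],p[0]])
cv2.imwrite("pics/crop0.png",cv2.resize(im[75:205,210:520],None,fx=2.55,fy=2.55,interpolation=cv2.INTER_CUBIC))
E
```

```text
(232, 150) [ 19  96 204]
(239, 150) [ 30  42 205]
(245, 150) [ 18 100 178]
(322, 112) [ 34  38 210]
(445, 130) [ 19  88 206]
(452, 133) [ 34  36 210]
(484, 160) [ 35  39 211]
(200, 180) [ 14 156 165]
(470, 150) [ 14 132 122]
```

View pics/crop0.png

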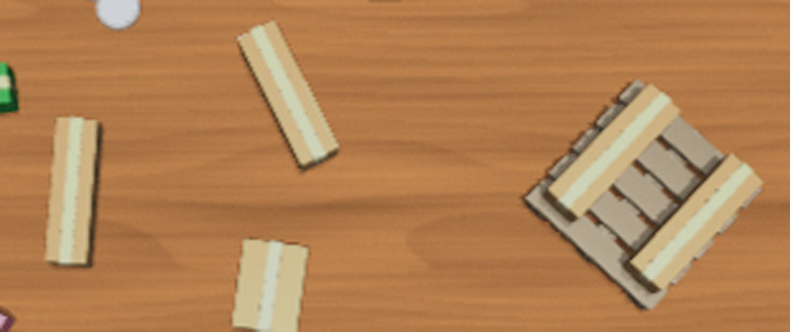

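The crop confirms two equal slim cartons with tape, at (72,190) and (288,95) in the crop, and the pallet with two parallel base cartons at (615,150) and (697,222). I'll measure the tops next.

```bash
cat >> h.py <<'E'
def tops(c,regions):
    im=cv2.cvtColor(c["frame"],cv2.COLOR_RGB2BGR); k=4
    big=cv2.GaussianBlur(cv2.resize(im,None,fx=k,fy=k,interpolation=cv2.INTER_CUBIC),(0,0),1.5)
    h=cv2.cvtColor(big,cv2.COLOR_BGR2HSV)
    m=((h[...,1]<125)&(h[...,2]>170)).astype(np.uint8)*255
    m=cv2.morphologyEx(cv2.morphologyEx(m,cv2.MORPH_OPEN,np.ones((9,9))),cv2.MORPH_CLOSE,np.ones((9,9)))
    out={}
    cs,_=cv2.findContours(m,cv2.RETR_EXTERNAL,cv2.CHAIN_APPROX_NONE)
    for n,(u,v,z) in regions.items():
        q=[a for a in cs if cv2.pointPolygonTest(a,(u*k,v*k),False)>=0]
        if not q: print(n,"none");continue
        w=ray(c,(q[0][:,0,:]+.5)/k-.5,z)
        (x,y),(a,b),th=cv2.minAreaRect((w*1000).astype(np.float32))
        if a<b: a,b,th=b,a,th+90
        out[n]=(x,y,th); print(n,"xy %.1f %.1f size %.1f x %.1f long axis %.1f deg"%(x,y,a,b,(th+90)%180-90))
    return m
E
python3 - <<'E'
from h import *
c=dict(np.load("top0.npz"))
m=tops(c,dict(A=(239,150,.038),B=(322,112,.038),b1=(452,133,.062),b2=(484,160,.062)))
E
```

```text
A xy 540.9 337.5 size 141.5 x 39.9 long axis -4.0 deg
B xy 634.8 129.5 size 142.9 x 41.2 long axis 26.7 deg
b1 xy 541.7 -193.0 size 160.1 x 103.9 long axis -44.0 deg
b2 xy 500.2 -251.5 size 144.7 x 44.4 long axis -43.1 deg
```

```bash
cat >> h.py <<'E'
def tape(c,regions):
    k=4; big=cv2.resize(c["frame"],None,fx=k,fy=k,interpolation=cv2.INTER_CUBIC)
    h=cv2.cvtColor(big,cv2.COLOR_RGB2HSV)
    m=((h[...,0]>=24)&(h[...,0]<45)&(h[...,2]>185)).astype(np.uint8)*255
    m=cv2.morphologyEx(m,cv2.MORPH_OPEN,np.ones((5,5)))
    cs,_=cv2.findContours(m,cv2.RETR_EXTERNAL,cv2.CHAIN_APPROX_NONE)
    for n,(u,v,z) in regions.items():
        d=[cv2.pointPolygonTest(a,(u*k,v*k),True) for a in cs]; a=cs[int(np.argmax(d))]
        w=ray(c,(a[:,0,:]+.5)/k-.5,z)*1000
        (x,y),(p,q),th=cv2.minAreaRect(w.astype(np.float32))
        if p<q: p,q,th=q,p,th+90
        print("tape",n,"xy %.1f %.1f size %.1f x %.1f axis %.1f"%(x,y,p,q,(th+90)%180-90))
E
python3 - <<'E'
from h import *
c=dict(np.load("top0.npz"))
tape(c,dict(A=(239,150,.038),B=(322,112,.038),b1=(452,133,.062),b2=(484,160,.062)))
c=dict(np.load("side0.npz")); T=dict(A=(.541,.3375,.038),B=(.635,.1295,.038),b2=(.5,-.25,.062),b1=(.57,-.18,.062))
P={n:(*proj(c,np.array(x))[0],x[2]) for n,x in T.items()};print(P)
tape(c,P)
E
```

```text
tape A xy 540.3 337.2 size 139.2 x 12.6 axis -4.2
tape B xy 633.5 129.6 size 140.0 x 13.1 axis 25.9
tape b1 xy 570.2 -175.4 size 139.9 x 13.2 axis -44.1
tape b2 xy 502.1 -250.0 size 139.5 x 13.3 axis -43.2
{'A': (np.float64(320.96985597828757), np.float64(141.71401892518875), 0.038), 'B': (np.float64(381.1033852869153), np.float64(172.66193739112134), 0.038), 'b2': (np.float64(418.6715632200948), np.float64(281.52440107684765), 0.062), 'b1': (np.float64(425.5294217181033), np.float64(249.8385873454714), 0.062)}
tape A xy 578.9 104.0 size 9.6 x 5.8 axis 58.8
tape B xy 631.6 128.6 size 21.7 x 5.9 axis 24.8
tape b2 xy 495.5 -242.8 size 7.4 x 5.0 axis -27.4
tape b1 xy 577.8 -182.4 size 6.8 x 3.1 axis -27.4
```

The tape fits are good to a millimetre or so: about 140 x 13, with the bases 101 mm apart. The side view's tape mask broke up, so I'll go with the top view. That puts the square's centre at (536,-213) with base_a's axis at -43.2°, and the targets at (573,-247) and (500,-178).

```bash
cat >> h.py <<'E'
from scipy.spatial.transform import Rotation as Ro
def go(x,y,z,yaw):
    from cell import bot
    s=bot.state(); R0=Ro.from_rotvec(s["ee_rot"]); a=np.radians(yaw)
    yv=np.array([np.cos(a),np.sin(a),0]); zv=np.array([0,0,-1.]); M=np.c_[np.cross(yv,zv),yv,zv]
    r=(R0.inv()*Ro.from_matrix(M)).as_rotvec(); d=R0.inv().apply(np.array([x,y,z])-np.array(s["ee_pos"])*1000)
    print("t %.2f"%s["time_s"],"row",np.round(r,3),np.round(d,1),"pos",np.round(np.array(s["ee_pos"])*1000,1),"F",np.round(s["ft_force"],1),"w %.3f"%s["grip_width"])
E
python3 -c "
from h import *
go(540.3,337.2,110,85.9)"
```

```text
t 0.10 row [-0.002 -0.    -0.253] [-404.5  -82.4  120.6] pos [183.3 544.5 230.5] F [-0.2 -0.3 -0.3] w 0.999
```

Emit:
carry_out --plan '[0,0,-0.253,-404.5,-82.4,120.6,1,0,0,-0.253,-404.5,-82.4,120.6,1,0,0,-0.253,-404.5,-82.4,120.6,1,0,0,-0.253,-404.5,-82.4,120.6,1,0,0,-0.253,-404.5,-82.4,120.6,1,0,0,-0.253,-404.5,-82.4,120.6,1,0,0,-0.253,-404.5,-82.4,120.6,1,0,0,-0.253,-404.5,-82.4,120.6,1,0,0,-0.253,-404.5,-82.4,120.6,1,0,0,-0.253,-404.5,-82.4,120.6,1,0,0,-0.253,-404.5,-82.4,120.6,1,0,0,-0.253,-404.5,-82.4,120.6,1,0,0,-0.253,-404.5,-82.4,120.6,1,0,0,-0.253,-404.5,-82.4,120.6,1,0,0,-0.253,-404.5,-82.4,120.6,1,0,0,-0.253,-404.5,-82.4,120.6,1]' --squeeze 50

```text
time_s: 1.43
ee_pos: [0.5391, 0.3383, 0.1107]
ee_rot: [-0.11, -3.139, 0.001]
ft_force: [-0.4, 0.0, -0.0]
grip_width: 0.996
```

```bash
python3 -c "
from h import *
go(540.3,337.2,6,85.9)"
```

```text
t 1.43 row [-0.001 -0.     0.002] [ -1.3  -0.9 104.7] pos [539.1 338.3 110.7] F [-0.4  0.  -0. ] w 0.996
```

Going down, then closing (the fingers settle over the repeated rows).

Emit:
carry_out --plan '[0,0,0,-1.3,-0.9,35,1,0,0,0,-1.3,-0.9,65,1,0,0,0,-1.3,-0.9,85,1,0,0,0,-1.3,-0.9,98,1,0,0,0,-1.3,-0.9,104.5,1,0,0,0,-1.3,-0.9,104.5,1,0,0,0,-1.3,-0.9,104.5,-0.6,0,0,0,-1.3,-0.9,104.5,-0.6,0,0,0,-1.3,-0.9,104.5,-0.6,0,0,0,-1.3,-0.9,104.5,-0.6,0,0,0,-1.3,-0.9,104.5,-0.6,0,0,0,-1.3,-0.9,104.5,-0.6,0,0,0,-1.3,-0.9,104.5,-0.6,0,0,0,-1.3,-0.9,104.5,-0.6]'

```text
time_s: 2.6
ee_pos: [0.5412, 0.3378, 0.0076]
ee_rot: [0.11, 3.138, 0.001]
ft_force: [0.1, 1.1, 5.8]
grip_width: 0.458
```

```bash
python3 -c "
from h import *
go(540.3,337.2,160,85.9)
go(572.7,-246.9,160,-43.2)"
```

```text
t 2.60 row [0.001 0.002 0.002] [   0.6   -0.6 -152.4] pos [541.2 337.8   7.6] F [0.1 1.1 5.8] w 0.458
t 2.60 row [0.003 0.    2.255] [ -72.6 -581.  -152.6] pos [541.2 337.8   7.6] F [0.1 1.1 5.8] w 0.458
```

Emit:
carry_out --plan '[0,0,0,0,0,-30,-0.6,0,0,0,0,0,-70,-0.6,0,0,0,0,0,-110,-0.6,0,0,0,0,0,-150,-0.6,0,0,0,0,0,-152,-0.6,0,0,0,0,0,-152,-0.6]'

```text
time_s: 3.1
ee_pos: [0.5423, 0.3383, 0.1626]
ee_rot: [0.11, 3.132, 0.005]
ft_force: [-0.3, -0.3, -3.1]
grip_width: 0.462
```

```bash
python3 - <<'E'
from h import *
from cell import capture
c=capture("side"); np.savez("side1.npz",**c); cv2.imwrite("pics/side1.png",cv2.resize(c["frame"][20:200,200:440,::-1],None,fx=3,fy=3))
go(540.3,337.2,160,85.9)
go(572.7,-246.9,160,-43.2)
E
```

```text
t 3.15 row [0.001 0.002 0.001] [ 0.3 -0.3 -0.2] pos [540.6 337.5 159.8] F [-1.1  0.  -3.3] w 0.463
t 3.15 row [0.003 0.    2.255] [-7.300e+01 -5.807e+02 -4.000e-01] pos [540.6 337.5 159.8] F [-1.1  0.  -3.3] w 0.463
```

View pics/side1.png

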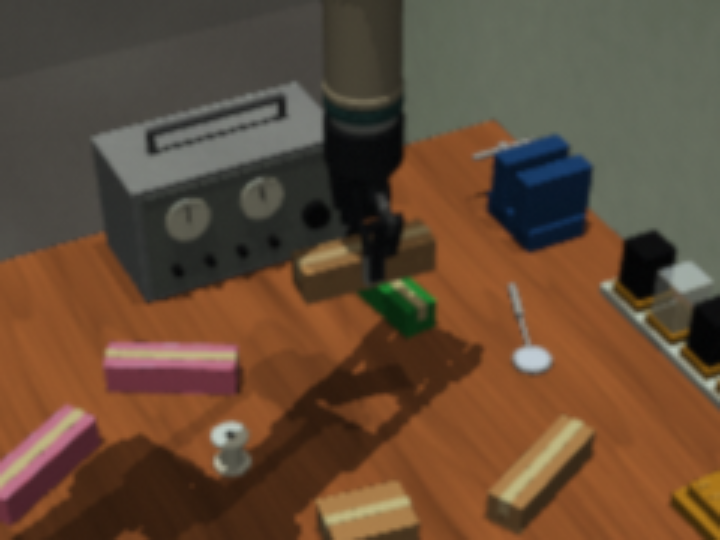

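The carton at (365,262) in this crop is held level and near its middle. Carrying it over the +x end.

Emit:
carry_out --plan '[0,0,2.255,-73,-580.7,0,-0.6,0,0,2.255,-73,-580.7,0,-0.6,0,0,2.255,-73,-580.7,0,-0.6,0,0,2.255,-73,-580.7,0,-0.6,0,0,2.255,-73,-580.7,0,-0.6,0,0,2.255,-73,-580.7,0,-0.6,0,0,2.255,-73,-580.7,0,-0.6,0,0,2.255,-73,-580.7,0,-0.6,0,0,2.255,-73,-580.7,0,-0.6,0,0,2.255,-73,-580.7,0,-0.6,0,0,2.255,-73,-580.7,0,-0.6,0,0,2.255,-73,-580.7,0,-0.6,0,0,2.255,-73,-580.7,0,-0.6,0,0,2.255,-73,-580.7,0,-0.6,0,0,2.255,-73,-580.7,0,-0.6,0,0,2.255,-73,-580.7,0,-0.6,0,0,2.255,-73,-580.7,0,-0.6,0,0,2.255,-73,-580.7,0,-0.6,0,0,2.255,-73,-580.7,0,-0.6,0,0,2.255,-73,-580.7,0,-0.6]'

```text
time_s: 4.82
ee_pos: [0.5713, -0.2463, 0.1569]
ee_rot: [-2.878, -1.249, 0.001]
ft_force: [0.1, 0.6, -4.2]
grip_width: 0.458
```

```bash
python3 -c "
from h import *
go(572.7,-246.9,80,-43.2)"
```

```text
t 4.82 row [-0.004 -0.001  0.002] [ 0.5  1.8 76.9] pos [ 571.3 -246.3  156.9] F [ 0.1  0.6 -4.2] w 0.458
```

Emit:
carry_out --plan '[-0.004,0,0.002,0.5,1.8,30,-0.6,-0.004,0,0.002,0.5,1.8,55,-0.6,-0.004,0,0.002,0.5,1.8,70,-0.6,-0.004,0,0.002,0.5,1.8,77,-0.6,-0.004,0,0.002,0.5,1.8,77,-0.6,-0.004,0,0.002,0.5,1.8,77,-0.6]'

```text
time_s: 5.32
ee_pos: [0.5728, -0.2468, 0.0796]
ee_rot: [-2.882, -1.25, -0.001]
ft_force: [-0.1, 0.5, -3.3]
grip_width: 0.461
```

```bash
python3 - <<'E'
from h import *
from cell import capture
c=capture("side"); np.savez("side2.npz",**c)
d=capture("top"); np.savez("top2.npz",**d)
a=cv2.resize(c["frame"][205:325,365:475,::-1],None,fx=3.6,fy=3.6,interpolation=cv2.INTER_CUBIC)
b=cv2.resize(d["frame"][95:205,405:515,::-1],(396,432),interpolation=cv2.INTER_CUBIC)
cv2.imwrite("pics/p2.png",np.hstack([a,b]))
go(572.7,-246.9,70,-43.2)
E
```

```text
t 5.42 row [ 0.003 -0.001  0.001] [-0.4 -1.1 11.1] pos [ 573.7 -247.3   81.1] F [ 0.5 -0.  -2.9] w 0.463
```

View pics/p2.png

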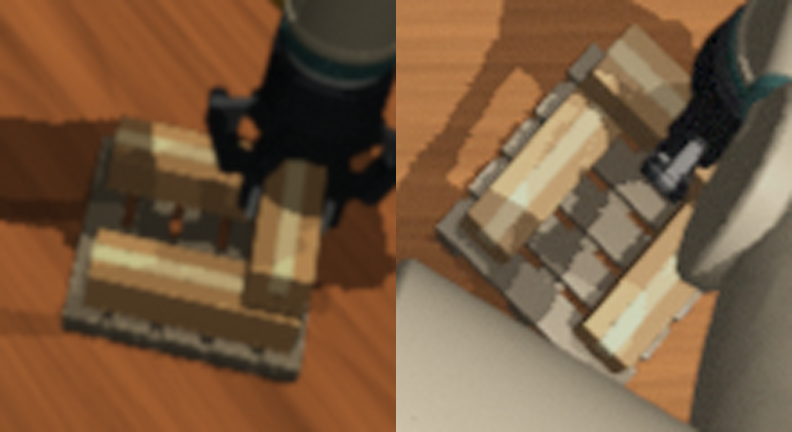

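Side half: the carton at (285,240) sits across the right end, square with the bases, with its near end over the near base's outer side. Lowering gently.

Emit:
carry_out --plan '[0,0,0,-0.2,-0.4,3,-0.6,0,0,0,-0.2,-0.4,6,-0.6,0,0,0,-0.2,-0.4,8,-0.6,0,0,0,-0.2,-0.4,9,-0.6,0,0,0,-0.2,-0.4,10,-0.6,0,0,0,-0.2,-0.4,10,-0.6]'

```text
time_s: 5.92
ee_pos: [0.5731, -0.2471, 0.0708]
ee_rot: [2.881, 1.249, 0.003]
ft_force: [-1.0, 0.4, -3.0]
grip_width: 0.457
```

```bash
python3 -c "
from h import *
go(572.7,-246.9,70,-43.2)"
```

```text
t 5.92 row [ 0.002 -0.001  0.001] [-0.1 -0.5  0.8] pos [ 573.1 -247.1   70.8] F [-1.   0.4 -3. ] w 0.457
```

Not yet touching; a bit further in half-millimetre steps.

Emit:
carry_out --plan '[0,0,0,0,0,0.7,-0.6,0,0,0,0,0,1.3,-0.6,0,0,0,0,0,1.3,-0.6]'

```text
time_s: 6.17
ee_pos: [0.5732, -0.2472, 0.0698]
ee_rot: [2.881, 1.249, 0.003]
ft_force: [-0.1, 0.5, -0.9]
grip_width: 0.46
```

Emit:
carry_out --plan '[0,0,0,0,0,0.5,-0.6,0,0,0,0,0,0.5,-0.6,0,0,0,0,0,0.5,0,0,0,0,0,0,0.5,0.1,0,0,0,0,0,0.5,0.4,0,0,0,0,0,0.5,0.4,0,0,0,0,0,0.5,0.4,0,0,0,0,0,-10,0.4,0,0,0,0,0,-30,0.4,0,0,0,0,0,-60,0.4,0,0,0,0,0,-100,0.4,0,0,0,0,0,-100,0.4]'

```text
time_s: 7.17
ee_pos: [0.5772, -0.2495, 0.1787]
ee_rot: [2.869, 1.244, 0.018]
ft_force: [1.1, -0.1, 1.2]
grip_width: 0.701
```

```bash
python3 -c "
from h import *
go(633.8,129.6,110,-63.9)"
```

```text
t 7.17 row [ 0.016 -0.008  0.363] [ 315.  -219.    66.4] pos [ 577.2 -249.5  178.7] F [ 1.1 -0.1  1.2] w 0.701
```

Emit:
carry_out --plan '[0.016,-0.008,0.363,315,-219,20,0.4,0.016,-0.008,0.363,315,-219,66,0.4,0.016,-0.008,0.363,315,-219,66,1,0.016,-0.008,0.363,315,-219,66,1,0.016,-0.008,0.363,315,-219,66,1,0.016,-0.008,0.363,315,-219,66,1,0.016,-0.008,0.363,315,-219,66,1,0.016,-0.008,0.363,315,-219,66,1,0.016,-0.008,0.363,315,-219,66,1,0.016,-0.008,0.363,315,-219,66,1,0.016,-0.008,0.363,315,-219,66,1,0.016,-0.008,0.363,315,-219,66,1,0.016,-0.008,0.363,315,-219,66,1,0.016,-0.008,0.363,315,-219,66,1]'

```text
time_s: 8.33
ee_pos: [0.634, 0.1279, 0.111]
ee_rot: [3.06, 0.706, 0.001]
ft_force: [-0.9, 0.2, -0.1]
grip_width: 1.0
```

```bash
python3 - <<'E'
from h import *
from cell import capture
d=capture("top"); np.savez("top3.npz",**d)
uv=lambda x,y,z:(*proj(d,np.array([x,y,z])/1000)[0],z/1000)
n=np.array([.6845,.729]);e=np.array([.729,-.6845]);C=np.array([536.2,-212.7])
tape(d,dict(T1=uv(572.7,-246.9,100),b1=uv(*(C+50*n-25*e),62),b2=uv(*(C-50*n-25*e),62)))
cv2.imwrite("pics/top3.png",cv2.resize(d["frame"][75:215,390:550,::-1],None,fx=3.6,fy=3.6,interpolation=cv2.INTER_CUBIC))
go(633.8,129.6,7,-63.9)
E
```

```text
tape T1 xy 573.2 -247.7 size 140.0 x 12.7 axis 46.9
tape b1 xy 555.6 -161.2 size 98.6 x 13.1 axis -43.9
tape b2 xy 487.2 -235.9 size 97.7 x 13.0 axis -43.3
t 8.38 row [ 0.001 -0.    -0.002] [  0.6  -1.7 103.9] pos [634.  127.9 110.9] F [ 0.4 -1.  -0.1] w 0.997
```

View pics/top3.png

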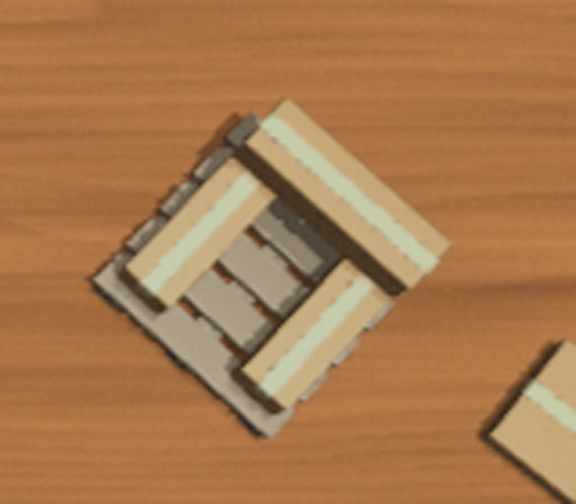

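The first carton is placed well: at (573.2,-247.7), 46.9°, within about 1 mm. Comparing the base ends with before shows no movement. Second target refined to (500.4,-178.4). Picking the second carton.

Emit:
carry_out --plan '[0,0,0,0.6,-1.6,35,1,0,0,0,0.6,-1.6,65,1,0,0,0,0.6,-1.6,85,1,0,0,0,0.6,-1.6,98,1,0,0,0,0.6,-1.6,103.5,1,0,0,0,0.6,-1.6,103.5,1,0,0,0,0.6,-1.6,103.5,-0.6,0,0,0,0.6,-1.6,103.5,-0.6,0,0,0,0.6,-1.6,103.5,-0.6,0,0,0,0.6,-1.6,103.5,-0.6,0,0,0,0.6,-1.6,103.5,-0.6,0,0,0,0.6,-1.6,103.5,-0.6,0,0,0,0.6,-1.6,103.5,-0.6,0,0,0,0.6,-1.6,103.5,-0.6]'

```text
time_s: 9.55
ee_pos: [0.6349, 0.1296, 0.0089]
ee_rot: [3.06, 0.706, 0.005]
ft_force: [-0.2, 0.6, 5.7]
grip_width: 0.458
```

```bash
python3 -c "
from h import *
go(633.8,129.6,7,-63.9)"
```

```text
t 9.55 row [ 0.002 -0.003 -0.002] [-1.  -0.4  1.9] pos [634.9 129.6   8.9] F [-0.2  0.6  5.7] w 0.458
```

Emit:
carry_out --plan '[0,0,0,0,0,-30,-0.6,0,0,0,0,0,-70,-0.6,0,0,0,0,0,-110,-0.6,0,0,0,0,0,-150,-0.6,0,0,0,0,0,-152,-0.6,0,0,0,0,0,-152,-0.6,0,0,0,0,0,-152,-0.6]'

```text
time_s: 10.13
ee_pos: [0.6332, 0.1297, 0.1599]
ee_rot: [3.06, 0.706, 0.002]
ft_force: [-0.3, 0.0, -2.1]
grip_width: 0.461
```

```bash
python3 -c "
from h import *
go(500.4,-178.4,160,-43.2)"
```

```text
t 10.13 row [ 0.001 -0.    -0.363] [-254.4  218.8   -0. ] pos [633.2 129.7 159.9] F [-0.3  0.  -2.1] w 0.461
```

Emit:
carry_out --plan '[0,0,-0.363,-254.4,218.8,0,-0.6,0,0,-0.363,-254.4,218.8,0,-0.6,0,0,-0.363,-254.4,218.8,0,-0.6,0,0,-0.363,-254.4,218.8,0,-0.6,0,0,-0.363,-254.4,218.8,0,-0.6,0,0,-0.363,-254.4,218.8,0,-0.6,0,0,-0.363,-254.4,218.8,0,-0.6,0,0,-0.363,-254.4,218.8,0,-0.6,0,0,-0.363,-254.4,218.8,0,-0.6,0,0,-0.363,-254.4,218.8,0,-0.6,0,0,-0.363,-254.4,218.8,0,-0.6,0,0,-0.363,-254.4,218.8,0,-0.6,0,0,-0.363,-254.4,218.8,0,-0.6,0,0,-0.363,-254.4,218.8,0,-0.6]'

```text
time_s: 11.3
ee_pos: [0.5007, -0.177, 0.1596]
ee_rot: [2.882, 1.25, 0.001]
ft_force: [0.1, -0.2, -2.6]
grip_width: 0.457
```

```bash
python3 -c "
from h import *
go(500.4,-178.4,80,-43.2)"
```

```text
t 11.30 row [ 0.001 -0.     0.002] [-1.3  0.7 79.6] pos [ 500.7 -177.   159.6] F [ 0.1 -0.2 -2.6] w 0.457
```

Emit:
carry_out --plan '[0,0,0.001,-0.8,0.5,30,-0.6,0,0,0.001,-0.8,0.5,55,-0.6,0,0,0.001,-0.8,0.5,70,-0.6,0,0,0.001,-0.8,0.5,78,-0.6,0,0,0.001,-0.8,0.5,78,-0.6,0,0,0.001,-0.8,0.5,78,-0.6]'

```text
time_s: 11.8
ee_pos: [0.5011, -0.1776, 0.0818]
ee_rot: [2.882, 1.25, 0.001]
ft_force: [0.6, 0.4, -2.8]
grip_width: 0.461
```

```bash
python3 - <<'E'
from h import *
from cell import capture
c=capture("side")
a=cv2.resize(c["frame"][205:325,365:475,::-1],None,fx=4.5,fy=4.5,interpolation=cv2.INTER_CUBIC)
cv2.imwrite("pics/p4.png",a)
go(500.4,-178.4,71,-43.2)
E
```

```text
t 11.85 row [ 0.002 -0.001  0.002] [-1.1 -0.6 11.5] pos [ 501.6 -178.    82.5] F [ 0.4 -1.  -2.2] w 0.462
```

View pics/p4.png

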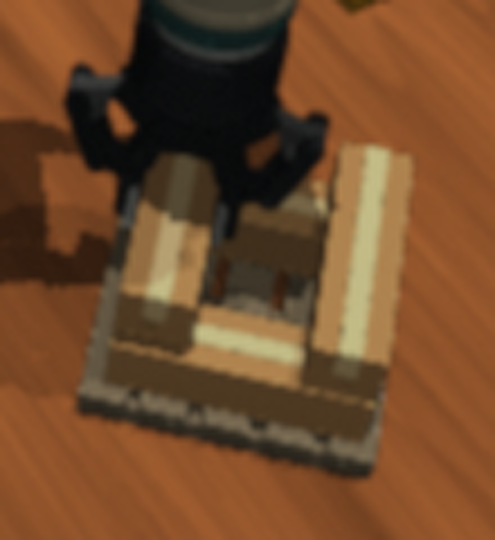

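The held carton, with its near end at (155,325), hovers over the left end, parallel to the placed one at (350,365). Lowering slowly.

Emit:
carry_out --plan '[0,0,0.001,-0.7,-0.2,3,-0.6,0,0,0.001,-0.7,-0.2,6,-0.6,0,0,0.001,-0.7,-0.2,8,-0.6,0,0,0.001,-0.7,-0.2,9,-0.6,0,0,0.001,-0.7,-0.2,10,-0.6,0,0,0.001,-0.7,-0.2,10.5,-0.6,0,0,0.001,-0.7,-0.2,10.5,-0.6]'

```text
time_s: 12.43
ee_pos: [0.501, -0.1784, 0.0719]
ee_rot: [2.881, 1.248, 0.002]
ft_force: [-0.0, -0.7, -3.2]
grip_width: 0.458
```

```bash
python3 -c "
from h import *
go(500.4,-178.4,70,-43.2)"
```

```text
t 12.43 row [ 0.002 -0.001  0.001] [-0.4 -0.4  1.9] pos [ 501.  -178.4   71.9] F [-0.  -0.7 -3.2] w 0.458
```

Emit:
carry_out --plan '[0,0,0,0,0,0.7,-0.6,0,0,0,0,0,1.3,-0.6,0,0,0,0,0,1.3,-0.6]'

```text
time_s: 12.68
ee_pos: [0.5011, -0.1785, 0.0709]
ee_rot: [2.881, 1.248, 0.003]
ft_force: [-0.4, 0.5, 0.7]
grip_width: 0.459
```

Weight is off the wrist, so it rests on the bases. Releasing, lifting, then moving clear.

Emit:
carry_out --plan '[0,0,0,0,0,0.2,0,0,0,0,0,0,0.2,0.1,0,0,0,0,0,0.2,0.4,0,0,0,0,0,0.2,0.4,0,0,0,0,0,0.2,0.4,0,0,0,0,0,-10,0.4,0,0,0,0,0,-30,0.4,0,0,0,0,0,-60,0.4,0,0,0,0,0,-100,0.4,0,0,0,0,0,-130,0.4,0,0,0,150,-130,-130,0.4,0,0,0,300,-260,-130,0.4,0,0,0,300,-260,-130,0.4,0,0,0,300,-260,-130,0.4,0,0,0,300,-260,-130,0.4,0,0,0,300,-260,-130,0.4,0,0,0,300,-260,-130,0.4,0,0,0,300,-260,-130,0.4,0,0,0,300,-260,-130,0.4,0,0,0,300,-260,-130,0.4]'

```text
time_s: 14.35
ee_pos: [0.5161, 0.2229, 0.2014]
ee_rot: [2.881, 1.252, 0.006]
ft_force: [0.5, -0.6, 0.0]
grip_width: 0.697
```

```bash
python3 - <<'E'
from h import *
from cell import capture
d=capture("top"); c=capture("side")
uv=lambda x,y,z:(*proj(d,np.array([x,y,z])/1000)[0],z/1000)
tape(d,dict(T1=uv(572.7,-246.9,100),T2=uv(500.4,-178.4,100),b1=uv(570,-175,62),b2=uv(502,-250,62)))
a=cv2.resize(d["frame"][95:205,405:515,::-1],(396,396),interpolation=cv2.INTER_CUBIC)
b=cv2.resize(c["frame"][215:325,365:475,::-1],(396,396),interpolation=cv2.INTER_CUBIC)
cv2.imwrite("pics/p5.png",np.hstack([a,b])); go(500,0,200,0)
E
```

```text
tape T1 xy 573.3 -247.5 size 140.4 x 12.7 axis 46.9
tape T2 xy 500.3 -179.8 size 139.6 x 12.9 axis 46.8
tape b1 xy 574.7 -179.8 size 45.1 x 12.7 axis -44.4
tape b2 xy 506.2 -253.6 size 46.5 x 12.6 axis -43.4
t 14.45 row [ 0.003 -0.002 -0.749] [-173.9  139.3    0.9] pos [516.3 222.2 201.2] F [ 0.5 -0.4  0. ] w 0.698
```

View pics/p5.png

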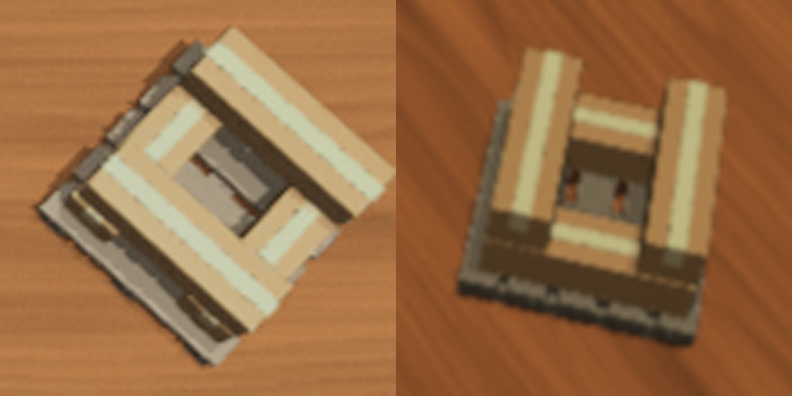

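The final view shows both cartons lying flat, parallel, one at each end. The measured spacing is 99.6 mm, the ends are level to 0.6 mm, and the middle is about 1 mm from the bases' middle. The gripper is well clear.

```bash
python3 -c "
from cell import bot
print(bot.job_done())"
```

```text
the job is handed in; nothing more can be done
None
```

The second layer is built and the job is handed in. I laid the two loose brown cartons across the bases, one at each end. Each was lowered until its weight came off the wrist, then released. The arm finished at about 14.5 s, well clear of the stack.

**Placement (top camera):**

| Check | Measured | Wanted |
|---|---|---|
| Distance between the two centres | 99.6 mm | 100 mm |
| Ends level with each other | 0.6 mm off | 0 |
| Middle of the pair relative to the bases' middle | about 1.1 mm off | 0 |
| Angles | 46.9° and 46.8° | 46.8° |

**First layer:** after the first carton was placed, the visible base ends had moved by less than 0.5 mm, which is within the measuring error. After the second, only the middles of the bases were visible. They look in place, but I did not measure them again over their full length.

**Disagreements:** the two bases' measured axes differed by about 1° (-44.1° and -43.2°), and their spacing read 101 mm instead of 100. I used -43.2°. The side view could not be measured because the tape mask broke up there, so I used it only to check by eye.

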